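Ink the club stamp and hold it lined up over the check card

ROBOT

A 6-joint arm with a two-finger parallel gripper is mounted at the origin on the work surface. World frame = base frame: x ahead of the robot, y to its left, z up, the work surface at z = 0. Lengths are in m, angles in rad, forces in N, time in s.
With the tool pointing down it reaches from about 0.325 to 0.875 m from the base axis. Payload 4.4 kg.
Tool frame: the origin (TCP) lies between the finger pads; the fingertips stand 17 mm ahead of it and the grasp point (between the pads) lies 2 mm behind it; z points along the fingers, y is the line along which they close (so a half turn about z gives the same grasp; the last joint's range is limited). The gripper opens to 85 mm and grips with 20 to 120 N. Pads are 22 mm wide; open, the fingers measure 114 mm over their backs; the gripper's body (76 mm by 85 mm) begins 54 mm behind the grasp point. The pads swing forward as they close: fully open they stand 13 mm farther back than shut.
Start: joints at [-1.375, 0.207, 1.542, -0, 1.393, -0.15], TCP at [0.195, -0.541, 0.248] pointing down, gripper open.
Joint ranges: [-2.73, 2.73], [-0.86, 2.22], [0.23, 2.46], [-1.11, 4.25], [0.08, 2.63], [-2.82, 2.82]. Speed limits (rad/s): [2.79, 2.79, 3.14, 3.14, 3.14, 3.14].

INTERFACE

Orientations are given as a unit quaternion [w, x, y, z].
In Python, from rig import bot gives the robot as it stands.
- The arm moves only by the shell command python3 -m pendant 'ROWS'. ROWS is JSON, a list that holds one entry, the list of rows, each a list of 7 numbers: the turn, a rotation vector about the world's x, y, z scaled (see below), then the shift along the world's x, y, z scaled (see below), then the closure, from -1 (fully open) to 1 (shut). A call has 1 to 20 rows; each row is the pose to reach, as a shift and turn from the pose commanded when the call began; what a row does not reach only later rows make up. The controller multiplies each number of a shift by 0.15 m and each number of a turn by 90 degrees. A row lasts 1/10 s, in which the tool goes at most 50 mm and 8.59 degrees, less where a joint would pass 70% of its speed; a pose out of reach is approached as far as the arm can. A call with a number of a shift or a turn outside -1 to 1 is refused whole. A call with a gripper value outside its range is refused whole. The fingers move at their own pace and stop on an object; the grip force is fixed at half the most. Time passes only in rows, so rows that repeat a pose let the fingers close. It gives the time, the measured TCP pose, the force, the opening and the grip force at its end, in the units of the state.
- bot.read_state(): the state, without advancing time (a new reading comes with each control period).
- bot.snapshot(name): name is "scene" or "side" or "wrist"; returns a dict with "pixels" (420x560x3 uint8, blue, green, red), "fx", "fy", "cx", "cy" (pixels), "distortion" ([k1, k2, p1, p2, k3] as OpenCV has them; the pictures are not rectified), "pose" (4x4, takes a point from camera to world coordinates); the wrist camera has in their place "mount" (4x4, takes a point from camera to tool coordinates, whose origin is the TCP and whose axes are the flange's). Camera axes: x right, y up, looking along -z (the intrinsics and any distortion apply to the point x, -y, -z); pixel columns grow to the right and rows downward; lengths in m; the calibration is good to about 2 mm. A picture is of the moment at which its call begins: read the wrist's pose just before it. There is no depth.
- bot.close_job(): hands the job in; it is judged then, once.
Trained networks look in a picture, given as the dict that the camera call returned (one of the last four; its "shot" number tells which), for a name from the list of things; names that differ only in an ending like _2 or _b are one class to them, and where a whole thing is asked for, a point or a joint stands for the part that bears it (a point fixed in the world has none). Each returns a list of dicts, best first, with "confidence" (0 to 1); they miss things now and then, are a little off and sometimes report something else, mostly with a low value. They report only what shows in the picture. A call takes as long as a camera call. They do not tell look-alikes from the thing itself.
- bot.cut_out(picture, thing): "region" (420x560 bool, what is visible of it).
- bot.pinpoint(picture, thing): "position" ([x, y, z] in m, in world coordinates, good to about 4 mm: a listed point, or the origin of a listed thing).
The state is a dict: "clock": time; "q": joint angles; "qvel": joint speeds; "joint_torque": joint torques, N m; "tool_pos": TCP position; "tcp_rot": TCP orientation; "wrist_force": force on the tool from outside, world axes, zero at the start; "torque": the same for the moment, N m; "grip_width": finger opening in m; "finger_force": force on a finger pad.
Only numpy, scipy, OpenCV 4.12 (cv2) and the standard library are available. Lean on these libraries where they do the work, as an engineer would, in place of code of your own. Each camera call takes 0.05 s, during which the arm holds its last target. There are 200 camera calls.

TASK

Pick up the rectangular wooden hand stamp and press its rubber face squarely onto the foam ink pad until the foam is fully down, then carry it across the tray and the chess pieces to the check card on the clipboard. Finish still holding it there, level, centred over the empty framed box, square with it, and about one centimetre above the card, so that the arbiter can look at the position before anything is printed: the stamp must never touch the card or the clipboard. Leave the pieces, the bell on its coaster, the chess clock and the small round stamp standing as they are.

Things in the scene. Friction and masses are not known exactly. Their poses are not given: they have to be found in the camera images.
- stamp: Rectangular wooden hand stamp, 120 g, 76 mm tall, standing on its die on the robot's side of the ink tin. Origin: centre of the rubber face (underside); z up, long side along y. Die 34 (x) x 60 (y) mm, z 0-4; mount 40 x 68, z 4-18; neck 18 x 34, z 18-33; flat grip 22 (x) x 46 (y), z 30-76, pinched across x from above. The die's chequered band is the same either way round.
- ink_tin: Ink pad left or right of the tray, fixed: steel tin 92 (x) x 128 (y) mm, walls 12 mm tall, its lid folded flat on the +x side out to x = 141 mm. Origin: centre of the tin's underside (not the lid's) on the table; z up, long side along y. Dark foam 78 (x) x 112 (y) mm centred in it, top 18 mm above the table at rest. The whole die goes on the foam, long side along the pad's.
- ink_foam (a joint): How far the foam of the ink pad is pressed down, m: 0 at rest, 0.005 fully down (its top then 13 mm above the table). Sprung: about 2 N to start, 10 N to push it fully down, and it comes back up.
- stamp_box (a point): Centre of the empty framed box on the white check card, on the card's surface 5 mm above the table. Dark outline 2 mm wide, 50 (x) x 76 (y) mm inside; z up, long side along y. It lies in the half of the card nearer the robot, beside a ruled grid. The card is on a dark clipboard on the other side of the tray from the ink pad.
- tray: Open oak tray in the middle, fixed, 220 (x) x 150 (y) mm, walls 55 mm tall, with a wooden chute 100 mm wide (160 mm at its flared mouth) rising from inside it away from the robot, from x = 70 to 350 mm, up to 240 mm above the table at the far end. Origin: centre of the tray's underside on the table.
- king: Black plastic chess king, 96 mm tall, foot 38 mm across, standing on the table beside the tray. Origin: centre of its foot.
- rook_a: Ivory-toned chess rook, 58 mm tall, foot 34 mm across, standing on the table on the other side of the tray from the king. Origin: centre of its foot.
- rook_b: The same kind of rook, standing inside the tray, whose floor is 8 mm above the table. Origin: centre of its foot.
- rook_c: The same kind of rook, also standing inside the tray. Origin: centre of its foot.
- coaster: Round white ceramic coaster with a cork underside, 96 mm across, 9 mm thick, beyond the stamping places. Origin: centre of its underside.
- bell: Brass hand bell with a wooden handle, 122 mm tall, 68 mm across, standing on the coaster. Origin: centre of its rim plane.
- clock: Black digital chess clock, 90 x 160 mm, 57 mm tall, beyond the stamping places. Origin: centre of its underside.
- round_stamp: Small wooden stamp with a round knob, 72 mm tall, 32 mm across, standing between the tray and the robot. Not the one to use. Origin: centre of its underside.
- clipboard: Dark hardboard clipboard with the check card, 230 (x) x 160 (y) mm, 5 mm thick, fixed; a steel clip at its +x end stands up to 25 mm above the table. Origin: centre of its underside; the box lies 45 mm from it towards -x; same axes as the box.
There are look-alikes about, which are no part of the job. Leave any red look-alike of the rook_a alone.

How it is judged:
On the way:
1. the stamp, held, is pressed squarely on the ink pad and the foam is fully down (value of joint ink_foam above 0.0043 m and contact force between stamp and ink_tin above 5 N and contact force between the fingers and stamp above 1 N and x of stamp in the frame of ink_tin between -0.02 and 0.02 m and y of stamp in the frame of ink_tin between -0.024 and 0.024 m and angle between the y axis of stamp and the y axis of ink_tin, either way round below 0.2 rad and angle between stamp's own z axis and vertical below 0.12 rad), for 0.2 s.
At the end, for the whole second after the job is handed in: Stamp held still, tilt under 0.1 rad, its face centred within 8 mm of the framed box, long side within 0.1 rad of the box's, 4 to 18 mm above the card, not touching it; foam back up; king, rooks, bell, coaster, clock and round stamp upright within 20 mm of their starts (contact force between the fingers and stamp above 1 N and horizontal distance between stamp and stamp_box below 0.008 m and angle between the y axis of stamp and the y axis of stamp_box, either way round below 0.1 rad and angle between stamp's own z axis and vertical below 0.1 rad and z of stamp in the frame of stamp_box between 0.004 and 0.018 m and contact force between stamp and clipboard below 0.05 N and linear speed of stamp below 0.02 m/s and value of joint ink_foam below 0.001 m and distance of each of king, rook_a, rook_b, rook_c, bell, coaster, clock, round_stamp from where it was at the start of the episode below 0.02 m and angle between each of king, rook_a, rook_b, rook_c, bell, coaster, clock, round_stamp's own z axis and vertical below 0.25 rad); the arm keeps its last pose, push and grip.
It fails at once if the stamp touches the clipboard or its card (contact force between stamp and clipboard above 0.2 N).
It fails at once if a piece, the bell, the coaster, the clock or the round stamp is displaced by more than 20 mm or tipped (distance of any of king, rook_a, rook_b, rook_c, bell, coaster, clock, round_stamp from where it was at the start of the episode above 0.02 m or angle between any of king, rook_a, rook_b, rook_c, bell, coaster, clock, round_stamp's own z axis and vertical above 0.25 rad).
It also fails if it takes over 54 s, if anything falls off the work surface, if the arm or the gripper's body presses on something with over 40 N, if the wrist force passes 120 N, or if a joint passes its speed limit or range.

## Working session

There is one attempt and no reset: what is moved stays moved. The work goes in short steps, Python scripts to look and compute and a shell command to move; the robot and the scene stay as the last step left them, time stands still between calls to the robot, and variables do not carry over. Pictures are saved under pics/ and viewed, at most 10 in all, crops included, and the job is handed in when it is done.

```bash
mkdir -p pics; cat > h.py <<'E'
from rig import bot
import numpy as np, cv2
def K(p): return np.array([[p['fx'],0,p['cx']],[0,p['fy'],p['cy']],[0,0,1.]])
def cam(p,st=None):
    if 'pose' in p: return np.array(p['pose'])
    from scipy.spatial.transform import Rotation as R
    T=np.eye(4); w=st['tcp_rot']; T[:3,:3]=R.from_quat([w[1],w[2],w[3],w[0]]).as_matrix(); T[:3,3]=st['tool_pos']
    return T@np.array(p['mount'])
def back(p,uv,z,T):
    u=cv2.undistortPoints(np.array(uv,float).reshape(-1,1,2),K(p),np.array(p['distortion'],float)).reshape(-1,2)
    d=np.c_[u[:,0],-u[:,1],-np.ones(len(u))]@T[:3,:3].T
    o=T[:3,3]; return o+d*((z-o[2])/d[:,2])[:,None]
def proj(p,X,T):
    c=(np.array(X,float)-T[:3,3])@T[:3,:3]; c=c*[1,-1,-1]
    return cv2.projectPoints(c,np.zeros(3),np.zeros(3),K(p),np.array(p['distortion'],float))[0].reshape(-1,2)
E
python3 - <<'E'
from h import *
ims=[]
for n in ['scene','side']:
    p=bot.snapshot(n); cv2.imwrite(f'pics/{n}0.png',cv2.resize(p['pixels'],(800,600)))
    T=cam(p)
    for t in 'stamp ink_tin stamp_box tray king rook_a coaster bell clock round_stamp clipboard'.split():
        print(n,t,[(round(d['confidence'],2),np.round(d['position'],3).tolist(),np.round(proj(p,[d['position']],T)[0]*800/560).tolist()) for d in bot.pinpoint(p,t) if d['confidence']>.2][:5])
E
```

```text
scene stamp [(0.62, [0.412, -0.278, 0.001], [192.0, 308.0])]
scene ink_tin [(0.65, [0.547, -0.273, -0.002], [197.0, 369.0])]
scene stamp_box [(0.84, [0.494, 0.309, 0.006], [583.0, 292.0])]
scene tray [(0.58, [0.535, 0.014, -0.002], [402.0, 337.0])]
scene king [(0.94, [0.503, 0.122, 0.002], [468.0, 312.0])]
scene rook_a [(0.78, [0.373, -0.09, -0.002], [314.0, 281.0]), (0.73, [0.47, 0.047, 0.005], [414.0, 303.0]), (0.7, [0.382, -0.174, -0.0], [260.0, 290.0]), (0.61, [0.317, -0.144, -0.001], [276.0, 264.0]), (0.58, [0.442, -0.126, 0.001], [296.0, 308.0])]
scene coaster [(0.7, [0.755, 0.201, 0.004], [587.0, 423.0])]
scene bell [(0.85, [0.762, 0.203, 0.012], [592.0, 422.0])]
scene clock [(0.92, [0.761, -0.204, -0.0], [261.0, 481.0]), (0.36, [0.505, 0.125, 0.0], [471.0, 314.0])]
scene round_stamp [(0.5, [0.36, 0.006, 0.004], [373.0, 267.0])]
scene clipboard [(0.67, [0.539, 0.309, 0.0], [595.0, 312.0])]
side stamp [(0.63, [0.417, -0.276, 0.002], [344.0, 553.0])]
side ink_tin [(0.76, [0.54, -0.27, -0.003], [449.0, 512.0])]
side stamp_box [(0.89, [0.494, 0.308, -0.001], [297.0, 203.0])]
side 
[... 342 characters left out ...]
269.0, 411.0]), (0.81, [0.318, -0.143, 0.0], [231.0, 469.0]), (0.69, [0.442, -0.122, 0.001], [330.0, 423.0]), (0.69, [0.467, 0.051, 0.009], [316.0, 311.0]), (0.67, [0.516, -0.139, 0.003], [392.0, 416.0])]
side coaster [(0.43, [0.756, 0.195, -0.004], [463.0, 213.0])]
side bell [(0.58, [0.443, -0.125, -0.002], [332.0, 426.0]), (0.55, [0.76, 0.202, 0.009], [464.0, 204.0])]
side clock [(0.7, [0.764, -0.204, -0.0], [594.0, 406.0])]
side round_stamp [(0.73, [0.362, 0.009, -0.003], [248.0, 359.0]), (0.61, [0.762, -0.208, 0.0], [594.0, 408.0]), (0.42, [0.442, -0.125, 0.001], [331.0, 425.0])]
side clipboard [(0.58, [0.541, 0.308, 0.001], [323.0, 196.0]), (0.52, [0.492, 0.305, 0.004], [296.0, 202.0])]
```

View pics/scene0.png

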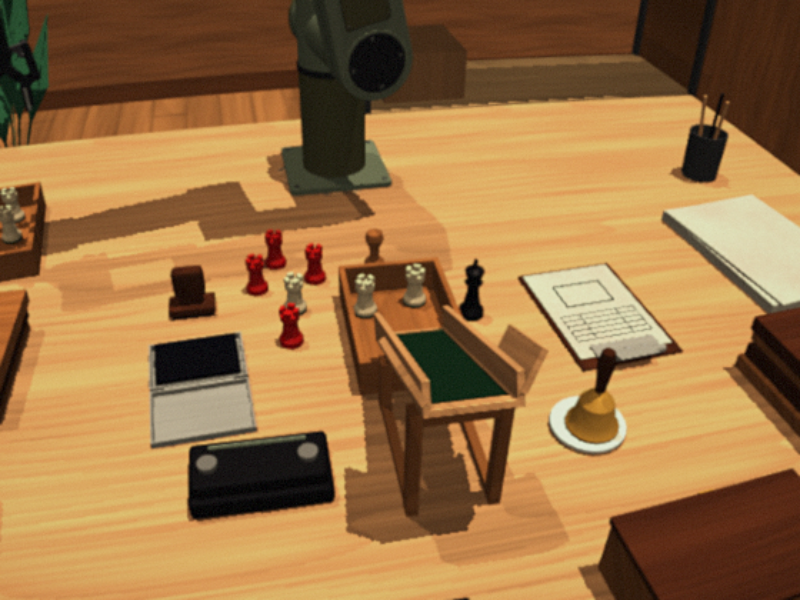

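View pics/side0.png

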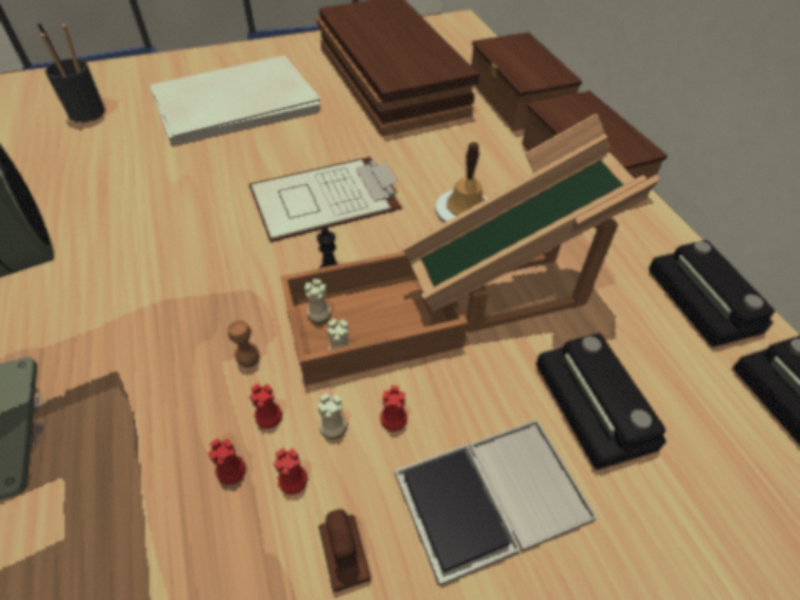

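The scene shows the stamp at (192,290), the ink tin at (197,365), the box at (583,292), the ivory rook_a at (295,292) and four red look-alike rooks. There is only one rectangular stamp, on the robot's side of the tin. The smaller knob stamp at (373,245) is the round one.

```bash
python3 - <<'E'
from h import *
st=bot.read_state();print(st['tool_pos'],st['tcp_rot'],st['clock'])
p=bot.snapshot('side');T=cam(p);s=.7
for n,c,z in [('foam',[(403,480),(464,457),(510,545),(440,570)],.018),('box',[(278,190),(308,184),(320,210),(290,217)],.005),('mount',[(320,523),(352,515),(369,577),(333,587)],.01),('clipb',[(250,183),(367,160),(398,208),(272,237)],.005)]:
    w=back(p,np.array(c)*s,z,T)[:,:2]; print(n,w.round(3).tolist(),w.mean(0).round(4))
    for i in range(4):
        e=w[(i+1)%4]-w[i]; print('  len %.3f ang %.1f'%(np.hypot(*e),np.degrees(np.arctan2(e[1],e[0]))))
r=bot.cut_out(p,'stamp')[0];print(r['confidence'])
w=bot.snapshot('wrist');print(np.array(w['mount']).round(3).tolist(),w['fx'])
y,x=np.where(r['region']);im=p['pixels'][y.min()-25:y.max()+10,x.min()-25:x.max()+25]
cv2.imwrite('pics/crop1.png',cv2.resize(im,None,fx=5,fy=5));print(x.min()-25,y.min()-25,im.shape)
E
```

```text
[ 0.19488976 -0.54097282  0.24825481] [-1.57530439e-05  9.85090271e-01  1.72038247e-01  5.09428355e-06] 1.2
foam [[0.5, -0.227], [0.575, -0.224], [0.582, -0.329], [0.504, -0.328]] [ 0.5403 -0.2768]
  len 0.076 ang 2.6
  len 0.105 ang -86.5
  len 0.078 ang 179.5
  len 0.101 ang 92.4
box [[0.469, 0.345], [0.523, 0.345], [0.526, 0.269], [0.474, 0.268]] [0.4979 0.3065]
  len 0.053 ang 0.2
  len 0.075 ang -87.6
  len 0.052 ang -178.0
  len 0.077 ang 93.7
mount [[0.401, -0.241], [0.436, -0.243], [0.435, -0.309], [0.398, -0.306]] [ 0.4174 -0.2748]
  len 0.035 ang -4.6
  len 0.066 ang -90.7
  len 0.037 ang 175.7
  len 0.066 ang 87.6
clipb [[0.426, 0.379], [0.642, 0.381], [0.652, 0.233], [0.437, 0.229]] [0.5393 0.3054]
  len 0.216 ang 0.3
  len 0.148 ang -86.1
  len 0.216 ang -178.8
  len 0.151 ang 94.0
0.8
[[-0.0, 0.964, 0.265, 0.067], [1.0, 0.0, -0.0, -0.002], [-0.0, 0.265, -0.964, -0.125], [0.0, 0.0, 0.0, 1.0]] 336.36592054568183
198 332 (88, 84, 3)
```

View pics/crop1.png

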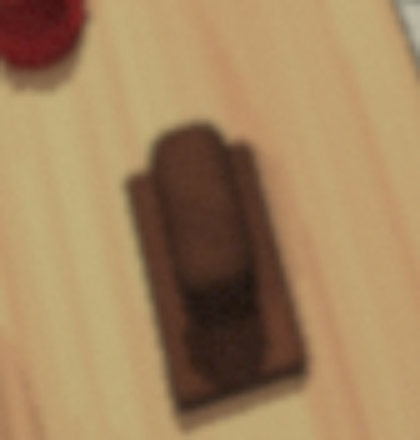

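The crop shows the rectangular wooden stamp: flat grip, 40x68 mount, long side along y, at side px (240,385). I'm confident it's the right one, so I'll hover over it.

```bash
python3 -m pendant '[[[0,0,0.1,0.2,0.2,0,-1],[0,0,0.2,0.5,0.5,0,-1],[0,0,0.3,0.8,0.8,0,-1],[0,0,0.4,1,1,0,-1],[0,0,0.5,1,1,0,-1],[0,0,0.6,1,1,0,-1],[0,0,0.7,1,1,0,-1],[0,0,0.78,1,1,0,-1],[0,0,0.78,1,1,0,-1]]]'; python3 -m pendant '[[[0,0,0,0.2,0.3,0,-1],[0,0,0,0.4,0.6,0,-1],[0,0,0,0.47,0.77,0,-1],[0,0,0,0.47,0.77,0,-1],[0,0,0,0.47,0.77,0,-1],[0,0,0,0.47,0.77,0,-1]]]'
python3 - <<'E'
from h import *
st=bot.read_state();w=bot.snapshot('wrist');T=cam(w,st);print(T.round(3).tolist())
for t in ['stamp','ink_tin']: print(t,[(round(d['confidence'],2),np.round(d['position'],4).tolist()) for d in bot.pinpoint(w,t)][:2])
im=w['pixels'].copy()
np.save('w1.npy',{'p':{k:w[k] for k in w},'T':T},allow_pickle=True)
cv2.imwrite('pics/w1.png',cv2.resize(im,(800,600)))
E
```

```text
clock: 2.25
tool_pos: [0.345, -0.3909, 0.2484]
tcp_rot: [0.0, 0.707, 0.708, -0.0]
wrist_force: [0.1, 0.4, -0.7]
grip_width: 0.0852
finger_force: 0.0
clock: 2.85
tool_pos: [0.4151, -0.2763, 0.2484]
tcp_rot: [0.0, 0.708, 0.707, -0.0]
wrist_force: [0.2, -0.1, -0.0]
grip_width: 0.0857
finger_force: 0.0
[[1.0, 0.002, 0.0, 0.415], [-0.002, 0.964, 0.266, -0.208], [0.0, -0.266, 0.964, 0.373], [0.0, 0.0, 0.0, 1.0]]
stamp [(0.87, [0.4156, -0.2734, 0.0018])]
ink_tin [(0.93, [0.5456, -0.2696, 0.001])]
```

View pics/w1.png

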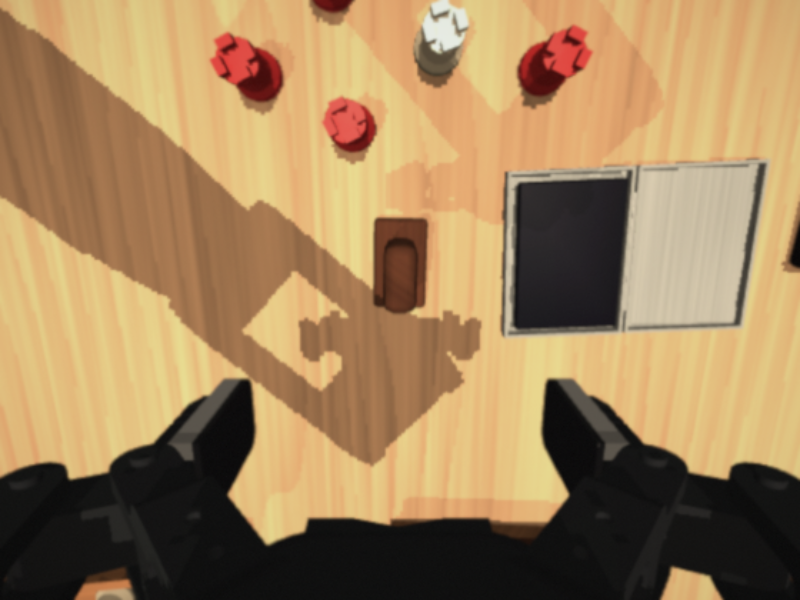

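The wrist view shows the stamp at (400,262), nearly square with the tool, and the tin at (507-630,170-333).

```bash
python3 - <<'E'
from h import *
d=np.load('w1.npy',allow_pickle=True).item();p,T=d['p'],d['T'];s=.7
def rep(n,c,z):
    w=back(p,np.array(c)*s,z,T)[:,:2];print(n,w.round(4).tolist(),w.mean(0).round(4))
    for i in range(4):
        e=w[(i+1)%4]-w[i]; print('  len %.3f ang %.1f'%(np.hypot(*e),np.degrees(np.arctan2(e[1],e[0]))))
rep('mount',[(375,219),(427,219),(425,306),(374,306)],.018)
rep('grip',[(386,240),(416,240),(415,312),(385,312)],.076)
rep('tin',[(508,172),(636,167),(623,332),(505,335)],.012)
g=p['pixels'].max(2)
m=cv2.morphologyEx((g<75).astype(np.uint8),cv2.MORPH_OPEN,np.ones((5,5)))
n,l,stt,c=cv2.connectedComponentsWithStats(m)
for i in range(1,n):
    cx,cy=c[i]/s
    if 480<cx<640 and 150<cy<350:
        q=cv2.boxPoints(cv2.minAreaRect(back(p,np.argwhere(l==i)[:,::-1],.018,T)[:,:2].astype(np.float32)))
        print('foam',q.round(4).tolist(),q.mean(0),cv2.minAreaRect(q))
E
```

```text
mount [[0.398, -0.2411], [0.436, -0.2412], [0.4354, -0.3072], [0.3963, -0.3071]] [ 0.4164 -0.2742]
  len 0.038 ang -0.1
  len 0.066 ang -90.5
  len 0.039 ang 179.9
  len 0.066 ang 88.5
grip [[0.4073, -0.2485], [0.4259, -0.2485], [0.4256, -0.295], [0.4063, -0.2949]] [ 0.4163 -0.2717]
  len 0.019 ang -0.1
  len 0.046 ang -90.3
  len 0.019 ang 179.9
  len 0.046 ang 88.7
tin [[0.4944, -0.2084], [0.5858, -0.2055], [0.5921, -0.3305], [0.4995, -0.3329]] [ 0.5429 -0.2693]
  len 0.091 ang 1.8
  len 0.125 ang -87.1
  len 0.093 ang -178.5
  len 0.125 ang 92.4
foam [[0.49939998984336853, -0.2159000039100647], [0.503600001335144, -0.3257000148296356], [0.5837000012397766, -0.32269999384880066], [0.5794000029563904, -0.21279999613761902]] [ 0.54153734 -0.26926488] ((0.541537344455719, -0.2692648768424988), (0.08009719848632812, 0.10995523631572723), 2.1972153186798096)
```

```bash
python3 -m pendant '[[[0,0,0,0.008,0.019,-0.25,-1],[0,0,0,0.008,0.019,-0.5,-1],[0,0,0,0.008,0.019,-0.75,-1],[0,0,0,0.008,0.019,-1,-1],[0,0,0,0.008,0.019,-1,-1]]]'; python3 -m pendant '[[[0,0,0,0,0,-0.16,-1],[0,0,0,0,0,-0.31,-1],[0,0,0,0,0,-0.31,-1],[0,0,0,0,0,-0.31,1],[0,0,0,0,0,-0.31,1],[0,0,0,0,0,-0.31,1],[0,0,0,0,0,-0.31,1],[0,0,0,0,0,-0.31,1],[0,0,0,0,0,-0.31,1]]]'
```

```text
clock: 3.5
tool_pos: [0.4124, -0.2699, 0.093]
tcp_rot: [-0.006, 0.708, 0.706, -0.0]
wrist_force: [-1.5, 0.7, -0.5]
grip_width: 0.0855
finger_force: 0.0
clock: 4.4
tool_pos: [0.4171, -0.2731, 0.0528]
tcp_rot: [0.001, 0.707, 0.707, -0.0]
wrist_force: [-0.7, 0.8, 5.0]
grip_width: 0.021
finger_force: 62.2
```

```bash
python3 -m pendant '[[[0,0,0,0,0,0.15,1],[0,0,0,0,0,0.4,1],[0,0,0,0,0,0.5,1],[0,0,0,0.2,0,0.5,1],[0,0,0.01,0.5,0.01,0.5,1],[0,0,0.025,0.75,0.02,0.5,1],[0,0,0.025,0.83,0.025,0.5,1],[0,0,0.025,0.83,0.025,0.5,1],[0,0,0.025,0.83,0.025,0.5,1],[0,0,0.025,0.83,0.025,0.5,1]]]'
python3 - <<'E'
from h import *
st=bot.read_state();w=bot.snapshot('wrist');s=bot.snapshot('side')
T=cam(s)
for t in ['stamp','ink_tin']: print(t,[(round(d['confidence'],2),np.round(d['position'],4).tolist()) for q in (w,s) for d in bot.pinpoint(q,t)[:1]])
b=s['pixels'][260:410,180:430]
cv2.imwrite('pics/a2.png',np.vstack([cv2.resize(w['pixels'][100:330,150:480],(660,300)),cv2.resize(b,(500,300)) if 0 else cv2.copyMakeBorder(cv2.resize(b,(500,300)),0,0,0,160,0)]))
E
```

```text
clock: 5.4
tool_pos: [0.5393, -0.2686, 0.1261]
tcp_rot: [-0.001, 0.693, 0.721, -0.0]
wrist_force: [-0.2, 0.2, -0.8]
grip_width: 0.0211
finger_force: 61.5
stamp [(0.77, [0.5432, -0.2744, 0.0733])]
ink_tin [(0.56, [0.5412, -0.2701, -0.0053])]
```

View pics/a2.png

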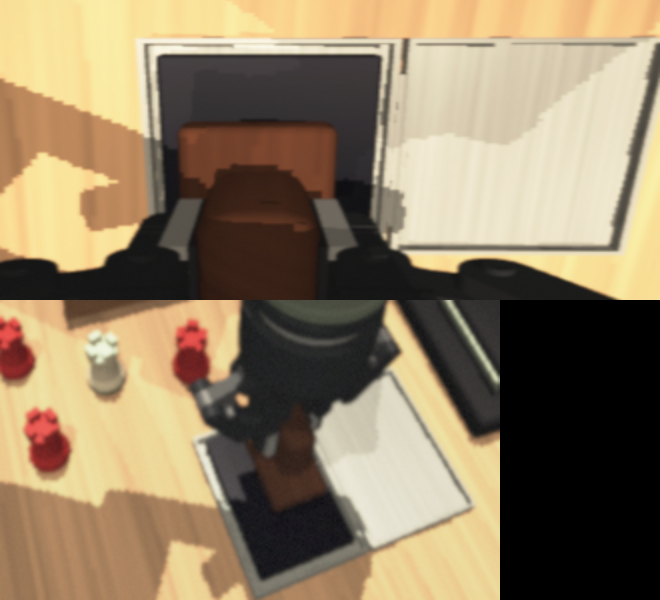

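The stamp is held upright over the foam, square with the tin. Now I'll press gently.

```bash
python3 -m pendant '[[[0,0,0,0.01,0,-0.15,1],[0,0,0,0.01,0,-0.3,1],[0,0,0,0.01,0,-0.35,1],[0,0,0,0.01,0,-0.37,1],[0,0,0,0.01,0,-0.385,1],[0,0,0,0.01,0,-0.395,1],[0,0,0,0.01,0,-0.405,1],[0,0,0,0.01,0,-0.405,1],[0,0,0,0.01,0,-0.405,1]]]'
```

```text
clock: 6.6
tool_pos: [0.5432, -0.2693, 0.0674]
tcp_rot: [0.001, 0.693, 0.721, 0.0]
wrist_force: [-2.9, 0.7, 6.0]
grip_width: 0.0215
finger_force: 62.3
```

```bash
python3 -m pendant '[[[0,0,0,0,0,-0.01,1],[0,0,0,0,0,-0.02,1],[0,0,0,0,0,-0.03,1],[0,0,0,0,0,-0.03,1]]]'
```

```text
clock: 7.0
tool_pos: [0.5433, -0.2694, 0.0656]
tcp_rot: [0.001, 0.693, 0.721, -0.0]
wrist_force: [-8.2, 3.9, 18.7]
grip_width: 0.0211
finger_force: 64.2
```

```bash
python3 -m pendant '[[[0,0,0,0,0,-0.01,1],[0,0,0,0,0,-0.015,1],[0,0,0,0,0,-0.015,1],[0,0,0,0,0,-0.015,1],[0,0,0,0,0,-0.015,1]]]'
```

```text
clock: 7.5
tool_pos: [0.5434, -0.2695, 0.0655]
tcp_rot: [0.001, 0.693, 0.721, -0.0]
wrist_force: [-11.1, 7.2, 30.2]
grip_width: 0.0214
finger_force: 65.5
```

```bash
python3 -m pendant '[[[0,0,0,0,0,0.1,1],[0,0,0,0,0,0.3,1],[0,0,0,0,0,0.55,1],[0,0,0,0,0,0.8,1],[0,0,0,-0.1,0,1,1],[0,0,0,-0.25,0.1,1,1],[0,0,0,-0.4,0.3,1,1],[0,0,0,-0.45,0.5,1,1],[0,0,0,-0.45,0.7,1,1],[0,0,0,-0.45,0.9,1,1],[0,0,0,-0.45,1,1,1]]]'; python3 -m pendant '[[[0,0,0,0,0.2,0,1],[0,0,0,0,0.4,0,1],[0,0,0,0,0.6,0,1],[0,0,0,0,0.8,0,1],[0,0,0,0,1,0,1]]]'; python3 -m pendant '[[[0,0,0,0,0.2,0,1],[0,0,0,0,0.4,0,1],[0,0,0,0,0.6,0,1],[0,0,0,0,0.8,0,1],[0,0,0,0,1,0,1]]]'; python3 -m pendant '[[[0,0,0,0.02,0.1,0,1],[0,0,0,0.04,0.2,0,1],[0,0,0,0.08,0.3,0,1],[0,0,0,0.12,0.35,0,1],[0,0,0,0.12,0.35,0,1],[0,0,0,0.12,0.35,0,1],[0,0,0,0.12,0.35,0,1]]]'
python3 - <<'E'
from h import *
st=bot.read_state();w=bot.snapshot('wrist');T=cam(w,st);s=bot.snapshot('side')
np.save('w2.npy',{'p':w,'T':T},allow_pickle=True)
for t in ['stamp','stamp_box']: print(t,[(round(d['confidence'],2),np.round(d['position'],4).tolist()) for q in (w,s) for d in bot.pinpoint(q,t)[:1]])
cv2.imwrite('pics/w2.png',cv2.resize(w['pixels'],(800,600)))
E
```

```text
clock: 8.6
tool_pos: [0.475, -0.117, 0.2094]
tcp_rot: [0.0, 0.692, 0.721, 0.0]
wrist_force: [-0.3, -0.5, -0.5]
grip_width: 0.0212
finger_force: 61.4
clock: 9.1
tool_pos: [0.4757, 0.0318, 0.2095]
tcp_rot: [0.001, 0.693, 0.721, 0.0]
wrist_force: [0.8, -0.3, -1.8]
grip_width: 0.0214
finger_force: 61.4
clock: 9.6
tool_pos: [0.4758, 0.1821, 0.2094]
tcp_rot: [0.001, 0.693, 0.721, 0.001]
wrist_force: [0.7, -1.2, -1.0]
grip_width: 0.0214
finger_force: 61.4
clock: 10.3
tool_pos: [0.493, 0.2329, 0.2091]
tcp_rot: [-0.0, 0.693, 0.721, -0.0]
wrist_force: [-0.0, 0.1, -1.2]
grip_width: 0.0211
finger_force: 61.4
stamp [(0.59, [0.4916, 0.2332, 0.1549]), (0.87, [0.4969, 0.2255, 0.1567])]
stamp_box [(0.9, [0.4944, 0.3063, 0.0052]), (0.92, [0.4917, 0.3069, 0.0023])]
```

View pics/w2.png

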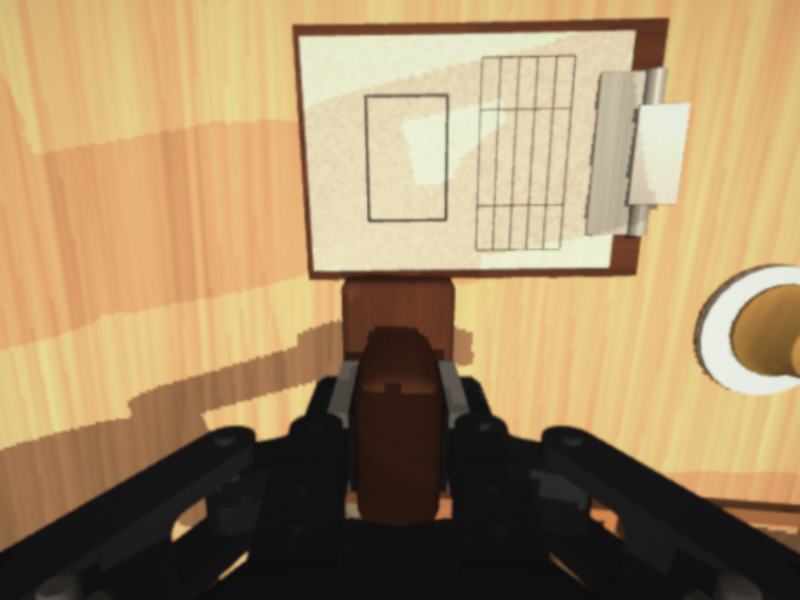

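The wrist view shows the stamp held, with the mount's front edge at (343-455,280) and parallel to the box at (366-447,95-220). I'll measure the box and the stamp's pose in the grip.

```bash
python3 - <<'E'
from h import *
d=np.load('w2.npy',allow_pickle=True).item();p,T=d['p'],d['T'];s=.7
w=back(p,np.array([(365.5,95),(448,94.5),(446.5,220),(368,221)])*s,.005,T)[:,:2];print(w.round(4).tolist(),w.mean(0).round(4))
for i in range(4):
    e=w[(i+1)%4]-w[i]; print('  len %.3f ang %.1f'%(np.hypot(*e),np.degrees(np.arctan2(e[1],e[0]))))
st=bot.read_state();t=np.array(st['tool_pos']);print(t)
b=t[2]-.0525
a=np.radians(2.3);R=np.array([[np.cos(a),-np.sin(a),0],[np.sin(a),np.cos(a),0],[0,0,1]])
# predicted stamp features if upright and centred under the TCP
X=np.array([[-.02,.034,.018],[.02,.034,.018],[-.011,.023,.076],[.011,.023,.076],[-.02,.034,.004],[.02,.034,.004]])@R.T+[t[0],t[1],b]
print((proj(p,X,T)/s).round(1).tolist())
w=back(p,np.array([(343,281),(455,281)])*s,b+.018,T);print('mount edge',w.round(4).tolist())
q=p['pixels'].copy()
for u in proj(p,X,T): cv2.circle(q,tuple(int(round(v*1)) for v in u),1,(0,255,0),-1)
sd=bot.snapshot('side');Ts=cam(sd);g=sd['pixels'].copy()
Y=np.array([[x*.02,y*.034,z] for z in(.004,.018) for x in(-1,1) for y in(-1,1)]+[[x*.011,y*.023,.076] for x in(-1,1) for y in(-1,1)])@R.T+[t[0],t[1],b]
uv=proj(sd,Y,Ts);c=uv.mean(0).astype(int)
g=cv2.resize(g[c[1]-40:c[1]+40,c[0]-50:c[0]+50],None,fx=6,fy=6,interpolation=cv2.INTER_CUBIC)
for u in uv: cv2.circle(g,tuple(int((u[i]-c[i]+(50,40)[i]+.5)*6) for i in(0,1)),3,(0,255,0),-1)
cv2.imwrite('pics/s2.png',g)
E
```

```text
[[0.4676, 0.347], [0.5197, 0.3493], [0.524, 0.2711], [0.4709, 0.2684]] [0.4955 0.3089]
  len 0.052 ang 2.5
  len 0.078 ang -86.9
  len 0.053 ang -177.1
  len 0.079 ang 92.4
[0.49303157 0.23335925 0.20935312]
[[340.0, 276.7], [458.3, 276.5], [351.5, 377.6], [448.1, 377.5], [344.5, 268.6], [453.7, 268.5]]
mount edge [[0.4727, 0.2651, 0.1749], [0.5106, 0.2665, 0.1749]]
```

View pics/s2.png

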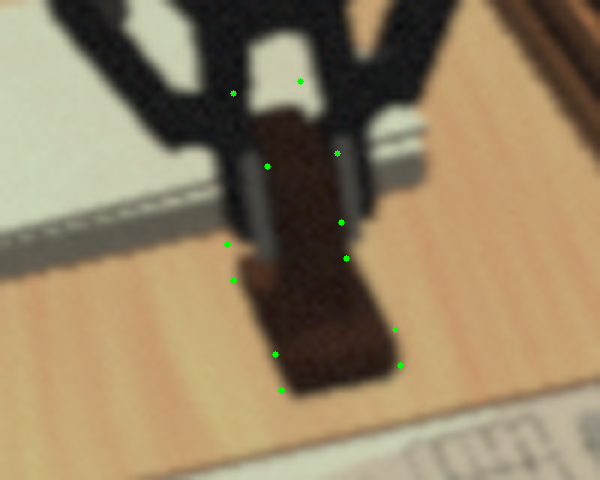

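Held upright with no noticeable tilt; the stamp sits about 1.6 mm towards -y of the TCP. Box is at (0.495,0.308), yaw 2.7°. I'll go over it and part way down.

```bash
python3 -m pendant '[[[0,0,0.005,0.013,0.2,0,1],[0,0,0.005,0.013,0.4,0,1],[0,0,0.005,0.013,0.51,0,1],[0,0,0.005,0.013,0.51,-0.2,1],[0,0,0.005,0.013,0.51,-0.4,1],[0,0,0.005,0.013,0.51,-0.6,1],[0,0,0.005,0.013,0.51,-0.75,1],[0,0,0.005,0.013,0.51,-0.75,1],[0,0,0.005,0.013,0.51,-0.75,1],[0,0,0.005,0.013,0.51,-0.75,1]]]'
cat > look.py <<'E'
from h import *
import sys
st=bot.read_state();t=np.array(st['tool_pos']);b=t[2]-.0525;print(t,st['tcp_rot'])
p=bot.snapshot('wrist');T=cam(p,st);s=bot.snapshot('side')
for k in ['stamp','stamp_box']: print(k,[(round(d['confidence'],2),np.round(d['position'],4).tolist()) for q in (p,s) for d in bot.pinpoint(q,k)[:1]])
A=cv2.resize(p['pixels'][100:310,150:430],(560,420));B=cv2.resize(s['pixels'][80:180,150:290],(240*2-240,171))
B=cv2.resize(s['pixels'][90:180,160:270],(240,196))
c=np.zeros((420,800,3),np.uint8);c[:,:560]=A;c[:196,560:]=B;cv2.imwrite(sys.argv[1],c)
np.save('w3.npy',{'p':p,'T':T,'t':t},allow_pickle=True)
E
python3 look.py pics/w3.png
```

```text
clock: 11.65
tool_pos: [0.4965, 0.3107, 0.0987]
tcp_rot: [0.001, 0.69, 0.724, 0.002]
wrist_force: [-0.2, 0.8, -0.9]
grip_width: 0.0213
finger_force: 61.5
[0.49648904 0.31068897 0.09871284] [0.00074909 0.69013991 0.72367382 0.00159384]
stamp [(0.98, [0.4969, 0.3126, 0.0435]), (0.64, [0.5007, 0.3058, 0.0468])]
stamp_box [(0.68, [0.4911, 0.3072, 0.0008])]
```

View pics/w3.png

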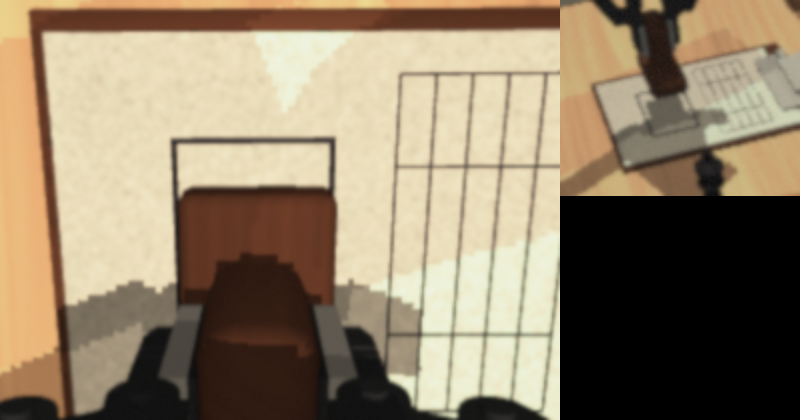

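The box's far edge shows at (172-334,140), with the mount edge at (180-335,189) parallel to it and slightly to the right. Next I'll compute the offset.

```bash
python3 - <<'E'
from h import *
d=np.load('w3.npy',allow_pickle=True).item();p,T,t=d['p'],d['T'],d['t'];b=t[2]-.0525
f=lambda c,z:back(p,np.array(c)/2.+[150,100],z,T)[:,:2].round(4)
B=f([(173.5,141),(333,141)],.005);M=f([(179,189),(336,189)],b+.018);print(B,M)
a=np.radians(2.7);n=np.array([-np.sin(a),np.cos(a)])
print('box',B.mean(0)-n*.039,'stamp',M.mean(0)-n*.034, 'yaw',[np.degrees(np.arctan2(*(q[1]-q[0])[::-1])) for q in(B,M)])
st=bot.read_state();print(st['tool_pos'],st['tcp_rot'])
E
```

```text
[[0.4675 0.3465]
 [0.5193 0.349 ]] [[0.4757 0.3438]
 [0.5137 0.3455]]
box [0.49523715 0.30879329] stamp [0.49630162 0.31068774] yaw [np.float64(2.763096319182342), np.float64(2.5615242869820523)]
[0.4955349  0.3103638  0.09774073] [3.33920155e-04 6.90146280e-01 7.23669426e-01 7.50706723e-04]
```

```bash
python3 -m pendant '[[[0,0,0,0,-0.01,-0.03,1],[0,0,0,0,-0.01,-0.07,1],[0,0,0,0,-0.01,-0.11,1],[0,0,0,0,-0.01,-0.14,1],[0,0,0,0,-0.01,-0.16,1],[0,0,0,0,-0.01,-0.175,1],[0,0,0,0,-0.01,-0.185,1],[0,0,0,0,-0.01,-0.19,1],[0,0,0,0,-0.01,-0.19,1],[0,0,0,0,-0.01,-0.19,1],[0,0,0,0,-0.01,-0.19,1],[0,0,0,0,-0.01,-0.19,1],[0,0,0,0,-0.01,-0.19,1]]]'; python3 look.py pics/w4.png
```

```text
clock: 13.25
tool_pos: [0.4951, 0.3086, 0.0684]
tcp_rot: [0.0, 0.69, 0.724, 0.0]
wrist_force: [0.1, 1.2, -1.3]
grip_width: 0.021
finger_force: 61.5
[0.49509912 0.30862339 0.06837648] [4.52325069e-05 6.90167349e-01 7.23649792e-01 7.67232112e-05]
stamp [(0.61, [0.494, 0.311, 0.0164]), (0.59, [0.4954, 0.3032, 0.0163])]
stamp_box []
```

View pics/w4.png

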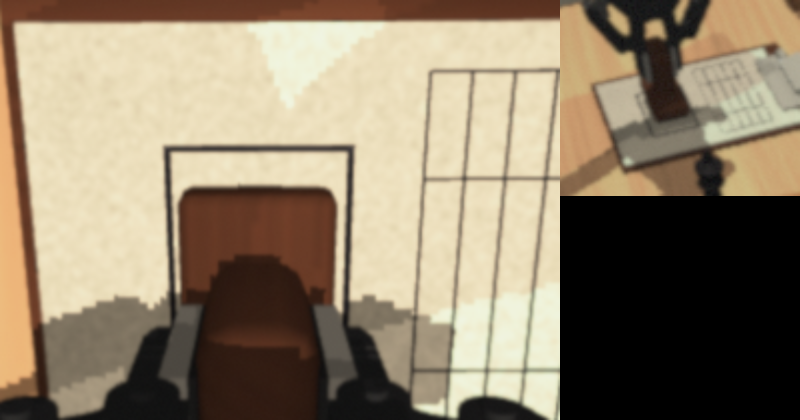

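The stamp is centred in the box (mount 179-336 inside frame 166-353) and parallel to it. I'll do a final numeric check of the offset and the other objects, then hand in.

```bash
python3 - <<'E'
from h import *
d=np.load('w3.npy',allow_pickle=True).item();p,T,t=d['p'],d['T'],d['t'];b=t[2]-.0525
f=lambda c,z:back(p,np.array(c)/2.+[150,100],z,T)[:,:2].round(4)
B=f([(167.5,149),(352,149)],.005);M=f([(179,189),(336,189)],b+.018)
a=np.radians(2.7);n=np.array([-np.sin(a),np.cos(a)])
o=(M.mean(0)-n*.034)-(B.mean(0)-n*.039);print('offset',o)
st=bot.read_state();print(st['tool_pos'],np.abs(st['qvel']).max(),st['clock'])
if np.hypot(*o)<.004: print(bot.close_job())
E
```

```text
offset [-0.00063553 -0.00020555]
[0.4950293  0.3086321  0.06828175] 0.0012302713358504323 13.55
the job is handed in; nothing more can be done
None
```

The stamp was pressed on the ink pad until the foam stopped giving, at about 30 N. It was handed in at 13.6 s, still held level and square over the box, about 11 mm above the card and within about 1 mm of the box's centre by the wrist camera. I did not re-measure the pieces, bell, clock or round stamp before handing in, and no result was returned.

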